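# Push the empty tin through the sprung flap of the scrap station

### The arm

A 6-joint arm with a two-finger parallel gripper is mounted at the origin on the work surface. World frame = base frame: x ahead of the robot, y to its left, z up, the work surface at z = 0. Lengths are in m, angles in rad, forces in N, time in s.
With the tool pointing down it reaches from about 0.25 to 0.725 m from the base axis. Payload 4 kg.
Tool frame: the origin (TCP) lies between the finger pads; the fingertips stand 11 mm ahead of it and the grasp point (between the pads) lies 8 mm behind it (tcp_to_tips is the z of the fingertips in the tool frame, in m); z points along the fingers, y is the direction in which the jaws open and shut (so a half turn about z gives the same grasp; the last joint's range is limited). The gripper opens to 85 mm and grips with 20 to 120 N. Pads are 22 mm wide; open, the fingers measure 114 mm over their backs; the gripper's body (76 mm by 85 mm) begins 54 mm behind the grasp point. The pads swing forward as they close: fully open they stand 13 mm farther back than shut.
Start: joints at [1.338, 0.241, 0.005, 1.335, 0, 1.571], TCP at [0.115, 0.487, 0.242] pointing down, gripper open.
Joint ranges: [-2.72, 2.72], [-1.05, 1.87], [-1.09, 1.28], [-1.99, 2.15], [-1.42, 1.44], [-3.14, 3.14]. Speed limits (rad/s): [2.79, 2.79, 3.14, 3.14, 3.14, 3.14].

### API

Orientations are given as a unit quaternion [x, y, z, w].
In Python, from workcell import * gives the robot as it stands.
- The arm moves only by the tool move_arm, never from a script. Its argument "moves" is a list that holds one entry, the list of rows, each a list of 7 numbers: the shift along the world's x, y, z in units of 500 mm (1.0 is 500 mm), then the turn, a rotation vector about the world's x, y, z in units of 30 degrees (1.0 is 30 degrees), then the closure, from -1 (fully open) to 1 (shut), so that 0 is half open. A call has 1 to 8 rows; each row shifts and turns the pose as measured when the row begins; what a row does not reach is not made up. A row lasts 1/12 s, in which the tool goes at most 41.7 mm and 7.16 degrees, less where a joint would pass 70% of its speed; a pose out of reach is approached as far as the arm can. A call with a number of a shift or a turn outside -1 to 1 is refused whole. A call with a gripper value outside its range is refused whole. The fingers move at their own pace and stop on an object; the grip force is fixed at half the most. Time passes only in rows, so rows that do not move let the fingers close. It gives the time, the measured TCP pose, the force and the opening at its end, in the units of the state.
- get_obs(): the state, without advancing time (a new reading comes with each control period).
- camera(name): name is "scene" or "top"; returns a dict with "pixels" (384x512x3 uint8, red, green, blue), "range_z" (384x512 float32, m along the optical axis (not along the pixel's ray), 0 where there is no reading), "fx", "fy", "cx", "cy" (pixels), "distortion" ([k1, k2, p1, p2, k3] as OpenCV has them; the pictures are not rectified), "extrinsics" (4x4, takes a point from camera to world coordinates). Camera axes: x right, y down, z forward; pixel columns grow to the right and rows downward; lengths in m; the calibration is good to about 2 mm. A picture is of the moment at which its call begins.
- job_done(): hands the job in, once; it reports no verdict.
The state is a dict: "clock": time; "joint_pos": joint angles; "joint_vel": joint speeds; "tau": joint torques, N m; "eef_pos": TCP position; "tool_rot": TCP orientation; "ft_force": force on the tool from outside, world axes, zero at the start; "ft_torque": the same for the moment, N m; "grip_width": finger opening in m.
Only numpy, scipy, OpenCV 4.12 (cv2) and the standard library are available. Lean on these libraries where they do the work, as an engineer would, in place of code of your own. Each camera call takes 0.05 s, during which the arm holds its last target.

### The job

Get rid of the opened, empty tin that stands on the landing of the scrap station: push the self-closing flap open with one finger and, while that finger keeps it open, push the tin along the landing into the mouth with the other finger so that it drops into the pan. Do not pick the tin up and do not shove the flap open with the tin; leave the sealed tin and everything else where they are. Then take the hand away so that the flap closes.

Things in the scene. Friction and masses are not known exactly. Their poses are not given: they have to be found in the camera images.
- station: Bench-top scrap station: fixed steel box 350 x 240 mm, 140 mm high. Its x axis is the way things are pushed in, z is up. Origin: on the table, on the centre line, below the landing's end where the mouth begins. x -185 to 0 mm is the landing, a flat smooth plate at z = 140 mm, with lips 7 mm high along its sides (y = +/-118 mm). Nothing overhangs landing, mouth or flap.
- mouth (a point): Middle of the landing's end edge, z = 140 mm, where the mouth begins. The mouth runs from here to station x = 115 mm, y = +/-98 mm, and opens into the box; the pan floor is 128 mm lower. Closed, it is covered by the sloping flap, between two upright cheeks at y = +/-100 mm. Keep the fingertips within 10 mm above the landing: higher up its slope the finger meets the flap later than the tin does.
- hinge (a point): Middle of the flap's hinge rod (8 mm thick, along station y), at station x = 115, y = 0, z = 188 mm. Behind it a hood, station x 115 to 165 mm, top at z = 194 mm. A finger holding the flap open must stay short of the rod: station x below 108 mm. Pushed only part way, the flap leaves too little room for the tin to drop.
- flap_hinge (a joint): Opening of the flap, rad: 0 closed (it slopes up 23 degrees from the landing's end to the hinge rod), 1.18 hanging straight down, 1.4 its stop. Pushed along station +x 10 mm above the landing's height it swings inwards and down, under the rod; the push takes about 1 N at first, 4 N half open, 6 N near straight down. A spring shuts it when let go.
- flap: The flap: metal plate 190 mm wide, 3 mm thick, 120 mm long from hinge rod to free edge. Closed, the free edge lies 4 mm past the landing's end, at the landing's height. Origin: middle of the hinge rod; its y axis is the hinge line. Closed, its axes are parallel to the station's.
- empty_tin: The empty tin: open at the top, hollow, 52 mm across, 50 mm high, about 35 g. Origin: centre of its underside. It stands on the landing 70 to 96 mm before the mouth (station x -70 to -96 mm), about 50 mm to one or the other side of the centre line. It tips in once its middle is past the landing's end.
- sealed_tin: The full tin beside it on the landing: the same size and paper band, but closed by a lid with a pull ring; about 130 g. Origin: centre of its underside. About 50 mm to the other side of the centre line; leave it alone.
- salt_shaker: Salt shaker, 48 mm across, 86 mm high, on the table off the station's landing side; bystander. Origin: centre of its underside.
- salsa_bowl: Small clay bowl, 100 mm across, 45 mm high, on the table off the station's landing side; bystander. Origin: centre of its underside.
- squeeze_bottle: Squeeze bottle, 60 mm across, 185 mm high, on the table beyond the hood end of the station; bystander. Origin: centre of its underside.
- turner: Griddle spatula lying on the table, 280 mm long, to the robot's right; bystander. Origin: underside, mid-length.
- tongs: Steel tongs lying on the table, 230 mm long, to the robot's left; bystander. Origin: underside, mid-length.
There are look-alikes about, which are no part of the job. Leave any orange or yellow look-alike of the empty_tin alone.

How it is judged:
On the way, in this order (a step that is already met when the one before it is completed fails the run):
1. a finger has the flap open while the empty tin is still on the landing (contact force between the fingers and flap above 0.2 N and value of joint flap_hinge above 0.2 rad and z of empty_tin in the frame of station above 0.132 m and contact force between empty_tin and flap below 0.5 N), for 0.05 s.
2. the empty tin goes down through the mouth while the finger still holds the flap open (contact force between the fingers and flap above 0.2 N and value of joint flap_hinge above 0.2 rad and z of empty_tin in the frame of station between 0 and 0.11 m).
At the end, for the whole second after the job is handed in: The empty tin lies at rest inside the box of the scrap station, the flap is shut (within 0.06 rad), the sealed tin stands upright on the landing within 20 mm of where it was, the other things within 30 mm, and the hand touches nothing (z of empty_tin in the frame of station below 0.1 m and x of empty_tin in the frame of station between -0.18 and 0.16 m and y of empty_tin in the frame of station between -0.117 and 0.117 m and linear speed of empty_tin below 0.03 m/s and value of joint flap_hinge below 0.06 rad and z of sealed_tin in the frame of station above 0.135 m and angle between sealed_tin's own z axis and vertical below 0.1 rad and distance of sealed_tin from where it was at the start of the episode below 0.02 m and distance of each of salt_shaker, salsa_bowl, squeeze_bottle, turner, tongs from where it was at the start of the episode below 0.03 m).
It fails at once if the empty tin is lifted more than 10 mm off the landing (z of empty_tin in the frame of station above 0.15 m).
It fails at once if the empty tin, still standing on the landing, is shoved against the flap (more than 1.5 N) (z of empty_tin in the frame of station above 0.136 m and angle between empty_tin's own z axis and vertical below 0.25 rad and contact force between empty_tin and flap above 1.5 N).
It fails at once if the sealed tin is moved more than 20 mm or tipped (distance of sealed_tin from where it was at the start of the episode above 0.02 m or angle between sealed_tin's own z axis and vertical above 0.3 rad).
It fails at once if another thing on the table is moved more than 30 mm (distance of any of salt_shaker, salsa_bowl, squeeze_bottle, turner, tongs from where it was at the start of the episode above 0.03 m).
It also fails if it takes over 35 s, if anything falls off the work surface, if the arm or the gripper's body presses on something with over 40 N, if the wrist force passes 120 N, or if a joint passes its speed limit or range.

## Working session

There is one attempt and no reset: what is moved stays moved. The work goes in short steps, Python scripts to look and compute and a tool call to move; the robot and the scene stay as the last step left them, time stands still between calls to the robot, and variables do not carry over. Pictures are saved under pics/ and viewed, and the job is handed in when it is done.

Besides the shell and the picture viewer there is one more tool, called after "Call:" as a command line: name --argument value ..., lists and objects as JSON in quotes. move_arm: Moves the arm, as the interface text tells. Shifts and turns lie within -1 to 1; 1 stands for 500 mm of shift or 30 degrees of turn. Its arguments: {"type":"object","properties":{"moves":{"type":"array","items":{"type":"array","items":{"type":"array","items":{"type":"number"}}}}},"required":["moves"]}

```bash
mkdir -p pics; ls; python3 - <<'E'
from workcell import *
import cv2,numpy as np,pickle
print(get_obs())
for n in ("scene","top"):
    c=camera(n); pickle.dump(c,open(n+'.pkl','wb'))
    cv2.imwrite(f'pics/{n}0.png',c['pixels'][:,:,::-1])
    print(n,c['fx'],c['fy'],c['cx'],c['cy'],c['distortion'],c['extrinsics'])
E
```

```text
pics
{'clock': 0.0, 'joint_pos': array([ 1.33796588e+00,  2.41405764e-01,  3.75837999e-03,  1.33520043e+00,
       -3.34083730e-05,  1.57078971e+00]), 'joint_vel': array([ 0.00140738,  0.00015835,  0.00081851,  0.00057441, -0.00189435,
       -0.00072834]), 'tau': array([-7.90038903e-04, -3.72317398e+01,  2.52408278e+01,  1.69460918e-02,
       -5.22880896e-05,  2.11317300e-06]), 'eef_pos': array([0.11523888, 0.4859291 , 0.24142957]), 'tool_rot': array([ 1.16149088e-01,  9.93231261e-01, -1.02074267e-03, -1.02555131e-04]), 'ft_force': array([-0.27038895, -0.69599453,  0.00180957]), 'ft_torque': array([-0.01180855, -0.00581527, -0.02372353]), 'grip_width': 0.0853019258670699}
scene 418.9948437500523 418.9948437500523 255.05856437985528 196.68975858118105 [-0.06292951  0.          0.          0.          0.        ] [[ 0.51824076  0.6667884  -0.53555555  1.189887  ]
 [ 0.85505325 -0.39106224  0.34052058 -0.33848278]
 [ 0.01761962 -0.63440016 -0.77280398  0.97837326]
 [ 0.          0.          0.          1.        ]]
top 431.7083327576468 431.7083327576468 247.3294574330649 194.83495906954272 [0.04901049 0.         0.         0.         0.        ] [[-0.01462907 -0.98914265  0.14622859  0.44753573]
 [-0.99988418  0.01385768 -0.00629251  0.01419053]
 [ 0.0041978  -0.14630371 -0.98923081  1.2888618 ]
 [ 0.          0.          0.          1.        ]]
```

View pics/scene0.png

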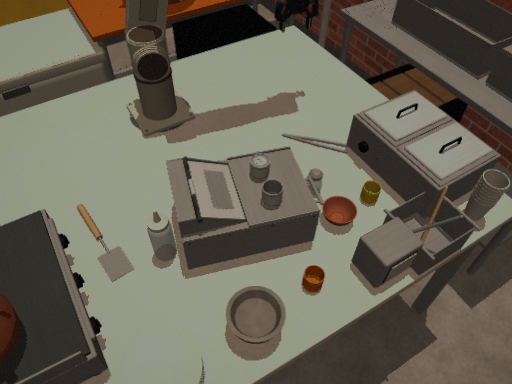

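View pics/top0.png

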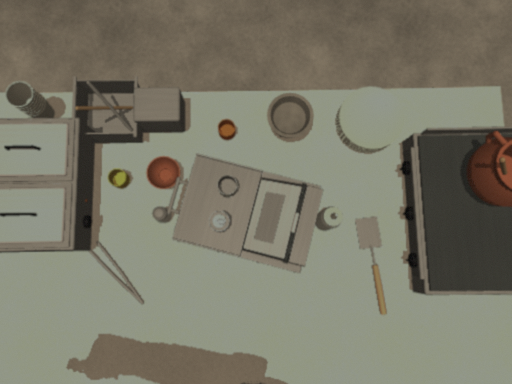

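```bash
cat > h.py <<'E'
import cv2,numpy as np,pickle
def cloud(c):
    h,w=c['range_z'].shape
    K=np.array([[c['fx'],0,c['cx']],[0,c['fy'],c['cy']],[0,0,1]])
    u,v=np.meshgrid(np.arange(w),np.arange(h))
    p=np.stack([u,v],-1).reshape(-1,1,2).astype(np.float64)
    n=cv2.undistortPoints(p,K,np.array(c['distortion'])).reshape(h,w,2)
    z=c['range_z'].astype(float)
    P=np.concatenate([n*z[...,None],z[...,None]],-1)
    W=P@c['extrinsics'][:3,:3].T+c['extrinsics'][:3,3]
    W[z==0]=np.nan
    return W
def proj(c,X):
    E=np.linalg.inv(c['extrinsics']);K=np.array([[c['fx'],0,c['cx']],[0,c['fy'],c['cy']],[0,0,1]])
    return cv2.projectPoints(np.atleast_2d(np.asarray(X,float)),cv2.Rodrigues(E[:3,:3])[0],E[:3,3],K,np.array(c['distortion']))[0].reshape(-1,2)
E
python3 - <<'E'
from h import *
for n in ("scene","top"):
    c=pickle.load(open(n+'.pkl','rb'));W=cloud(c)
    print(n, 'origin',proj(c,[[0,0,0],[.115,.487,.242]]))
    im=c['pixels'][:,:,::-1]
    crop=im[140:265,160:330] if n=="scene" else im[145:280,140:345]
    cv2.imwrite(f'pics/{n}_crop.png',cv2.resize(crop,None,fx=4 if n=='scene' else 3.9,fy=4,interpolation=cv2.INTER_CUBIC))
    pts={'scene':[(260,160),(272,187),(245,160),(290,215),(215,190),(195,160)],'top':[(229,186),(221,221),(205,200),(200,235),(270,220),(120,178),(300,235)]}[n]
    for u,v in pts: print((u,v),W[v,u].round(4))
    m=(abs(W[...,2]-.14)<.006)&(abs(W[...,0]-.45)<.25)&(abs(W[...,1])<.3)
    cv2.imwrite(f'pics/{n}_m.png',(m*255).astype(np.uint8))
    print(m.sum(), np.nanmedian(W[...,2][m]))
E
```

```text
scene origin [[159.94773307 112.45085746]
 [294.53936603  30.2909342 ]]
(260, 160) [0.5455 0.0834 0.1924]
(272, 187) [0.619  0.0753 0.1626]
(245, 160) [0.4821 0.075  0.1408]
(290, 215) [0.7052 0.0746 0.1422]
(215, 190) [ 0.5584 -0.0576  0.1682]
(195, 160) [ 0.4501 -0.0595  0.1819]
4214 0.14276690062220176
top origin [[252.87203582 423.05660079]
 [ 35.27837194 414.22817455]]
(229, 186) [0.642  0.0559 0.141 ]
(221, 221) [0.544  0.0756 0.1846]
(205, 200) [0.6048 0.1205 0.1414]
(200, 235) [0.5116 0.134  0.1388]
(270, 220) [ 0.5466 -0.0512  0.1633]
(120, 178) [0.6944 0.389  0.0019]
(300, 235) [ 0.5049 -0.1245  0.1934]
6225 0.13974583190683143
```

```bash
python3 -c "
import cv2,numpy as np
a=cv2.imread('pics/scene_crop.png');b=cv2.imread('pics/top_m.png')
print(a.shape,b.shape)"
```

```text
(500, 680, 3) (384, 512, 3)
```

View pics/scene_crop.png

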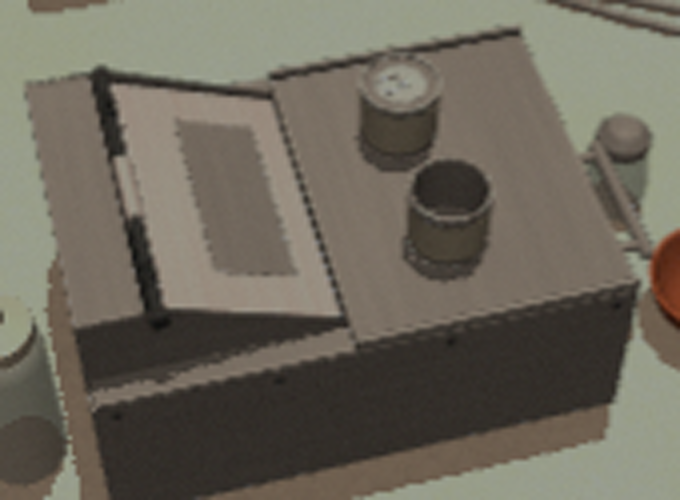

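View pics/top_crop.png

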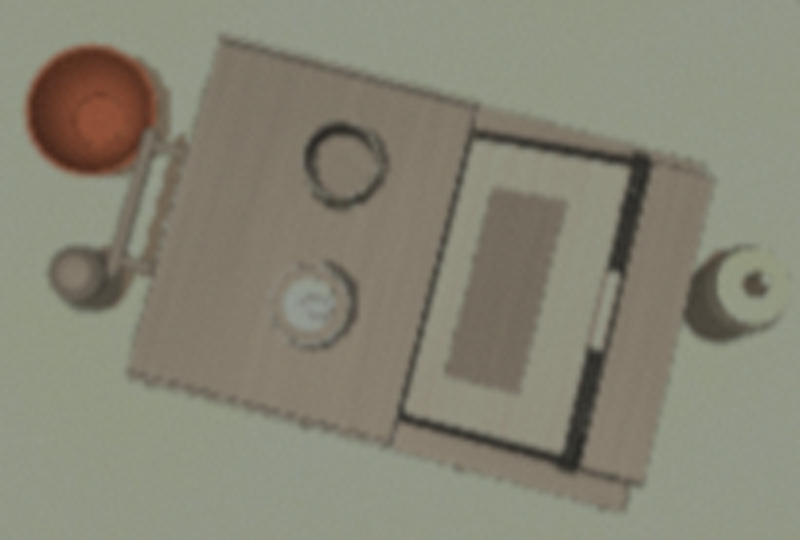

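View pics/top_m.png

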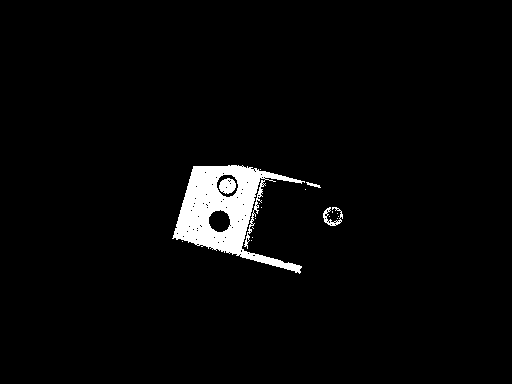

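```bash
cat > fit.py <<'E'
from h import *
from scipy.optimize import minimize
def pts(n,lo,hi):
    W=cloud(pickle.load(open(n+'.pkl','rb'))).reshape(-1,3)
    W=W[~np.isnan(W[:,0])]
    return W[(W[:,2]>lo)&(W[:,2]<hi)&(abs(W[:,0]-.55)<.25)&(abs(W[:,1])<.3)]
def tost(W,th,o):
    c,s=np.cos(th),np.sin(th);d=W[:,:2]-o
    return np.c_[d@[c,s],d@[-s,c],W[:,2]]
if __name__=='__main__':
  for n in ('top','scene'):
    P=pts(n,.134,.146)
    # landing cloud: rect
    from cv2 import minAreaRect
    m=cv2.connectedComponents
    r=minAreaRect(P[:,:2].astype(np.float32)); print(n,r)
E
python3 fit.py
python3 - <<'E'
from fit import *
th=np.deg2rad(-104);o=np.array([.585,.01])
for n in ('top','scene'):
    # tins tops
    W=pts(n,.150,.205)
    for nm,g in (('E',(.625,.055)),('S',(.545,.075))):
        q=W[np.hypot(W[:,0]-g[0],W[:,1]-g[1])<.045]
        q=q[q[:,2]>.183]
        if len(q)>5:
            print(n,nm,len(q),cv2.minEnclosingCircle(q[:,:2].astype(np.float32)),np.percentile(q[:,2],[5,50,95]))
E
```

```text
top ((0.5618885159492493, -0.026976928114891052), (0.42306652665138245, 0.24201978743076324), 74.31898498535156)
scene ((0.5629457831382751, -0.02567221224308014), (0.42637869715690613, 0.2436188906431198), 74.41291046142578)
top E 63 ((0.6388866305351257, 0.0598299615085125), 0.026483595371246338) [0.18512594 0.18862583 0.19257977]
top S 329 ((0.5456708073616028, 0.08129756897687912), 0.02653745748102665) [0.18423352 0.18739239 0.19085271]
scene E 139 ((0.6396666169166565, 0.06241651251912117), 0.027440419420599937) [0.18395817 0.19038066 0.19420613]
scene S 271 ((0.5452089309692383, 0.08184409141540527), 0.02807805873453617) [0.18599198 0.19072429 0.19369692]
```

```bash
python3 - <<'E'
from fit import *
th=np.deg2rad(74.35-180);o=np.array([.5625,-.0263])
for n in ('top','scene'):
    a=tost(pts(n,.125,.2),th,o)
    a=a[(abs(a[:,1])<.13)]
    # sides: extreme y per x-bin
    L=a[(a[:,2]<.15)]
    xs=np.arange(-.18,.14,.02)
    hi=np.array([np.sort(L[abs(L[:,0]-x)<.01,1])[-3:].mean() for x in xs]);lo=np.array([np.sort(L[abs(L[:,0]-x)<.01,1])[:3].mean() for x in xs])
    print(n,'hi',(hi*1e3).round(),'lo',(lo*1e3).round(), np.polyfit(xs,hi,1),np.polyfit(xs,lo,1))
    H=a[(a[:,2]>.188)&(a[:,2]<.199)&(a[:,0]>.05)&(abs(a[:,1])<.09)]
    print('hood x pct',np.percentile(H[:,0],[0,2,50,98,100]),np.median(H[:,2]))
    c=a[(abs(a[:,1])<.07)]
    for x in np.arange(-.24,.2,.01):
        q=c[abs(c[:,0]-x)<.005]
        if len(q): print(round(x,3),len(q),np.percentile(q[:,2],[10,50,90]).round(3),end=' | ')
    print()
E
```

```text
top hi [119. 120. 119. 120. 119. 119. 120. 120. 119. 119. 120. 120. 119. 119.
 120. 120.] lo [-119. -119. -119. -120. -119. -121. -119. -119. -119. -119. -120. -119.
 -119. -119. -119. -121.] [0.00126295 0.11954991] [-0.00061469 -0.11944251]
hood x pct [0.07556066 0.08358464 0.11335238 0.13792479 0.18634852] 0.19309752867984242
-0.21 103 [0.136 0.139 0.142] | -0.2 190 [0.136 0.139 0.142] | -0.19 196 [0.137 0.139 0.142] | -0.18 188 [0.137 0.14  0.142] | -0.17 191 [0.137 0.139 0.142] | -0.16 195 [0.136 0.139 0.142] | -0.15 186 [0.137 0.139 0.142] | -0.14 192 [0.137 0.139 0.142] | -0.13 171 [0.137 0.14  0.171] | -0.12 192 [0.137 0.143 0.188] | -0.11 191 [0.139 0.144 0.189] | -0.1 195 [0.139 0.145 0.189] | -0.09 202 [0.138 0.146 0.189] | -0.08 214 [0.138 0.142 0.189] | -0.07 205 [0.137 0.14  0.144] | -0.06 193 [0.137 0.139 0.142] | -0.05 193 [0.137 0.14  0.142] | -0.04 192 [0.136 0.139 0.142] | -0.03 181 [0.137 0.14  0.142] | -0.02 140 [0.141 0.144 0.147] | -0.01 196 [0.144 0.148 0.151] | 0.0 200 [0.149 0.153 0.156] | 0.01 203 [0.154 0.157 0.16 ] | 0.02 206 [0.158 0.161 0.165] | 0.03 206
[... 1364 characters left out ...]
 [0.141 0.143 0.144] | -0.03 111 [0.14  0.143 0.144] | -0.02 138 [0.146 0.148 0.15 ] | -0.01 151 [0.15  0.152 0.154] | 0.0 148 [0.155 0.157 0.159] | 0.01 153 [0.159 0.161 0.164] | 0.02 153 [0.163 0.165 0.168] | 0.03 158 [0.167 0.169 0.172] | 0.04 159 [0.171 0.174 0.176] | 0.05 164 [0.175 0.177 0.179] | 0.06 162 [0.179 0.181 0.184] | 0.07 169 [0.183 0.185 0.187] | 0.08 160 [0.187 0.189 0.194] | 0.09 123 [0.192 0.195 0.197] | 0.1 173 [0.195 0.196 0.198] | 0.11 176 [0.195 0.197 0.198] | 0.12 176 [0.195 0.197 0.198] | 0.13 180 [0.195 0.197 0.198] | 0.14 41 [0.194 0.196 0.198] | 0.16 26 [0.127 0.142 0.147] | 0.17 74 [0.131 0.147 0.151] | 0.18 77 [0.146 0.152 0.176] | 0.19 73 [0.146 0.157 0.185] |
```

```bash
python3 - <<'E'
from fit import *
th=np.deg2rad(74.4-180);d=np.array([np.cos(th),np.sin(th)]);nrm=np.array([-d[1],d[0]])
o=np.array([.5625,-.0263])-.0263*d
print('origin',o,'xaxis',d)
for nm,p in (('E top',(.6389,.0598)),('E sc',(.6397,.0624)),('S',(.5455,.0815))):
    q=np.array(p)-o; print(nm,(q@d).round(4),(q@nrm).round(4))
import workcell
ob=workcell.get_obs()
from scipy.spatial.transform import Rotation as R
r=R.from_quat(ob['tool_rot']); y=r.as_matrix()[:,1];print('toolyz',r.as_matrix()[:,1:].T, np.degrees(np.arctan2(y[1],y[0])))
for X in (-.09,-.045,.045): print(X,(o+X*d+.048*nrm).round(4),(o+X*d+.048*nrm-ob['eef_pos'][:2]).round(4))
# visible gripper in scene?
c=pickle.load(open('scene.pkl','rb'));W=cloud(c)
m=(np.hypot(W[...,0]-.115,W[...,1]-.487)<.1)&(W[...,2]>.1)
print(m.sum()); 
if m.sum(): q=W[m];print(q.min(0),q.max(0))
E
```

```text
origin [ 0.56957259 -0.00096882] xaxis [-0.26891982 -0.96316257]
E top -0.0772 0.0504
E sc -0.0799 0.0505
S -0.073 -0.0454
toolyz [[ 2.30700664e-01  9.73022814e-01 -1.95125512e-03]
 [-4.35725978e-04 -1.90204084e-03 -9.99998096e-01]] 76.6616478981684
-0.09 [0.64   0.0728] [ 0.5248 -0.4132]
-0.045 [0.6279 0.0295] [ 0.5127 -0.4565]
0.045 [ 0.6037 -0.0572] [ 0.4885 -0.5432]
793
[0.08601671 0.41155568 0.2453893 ] [0.15067519 0.55691029 0.36763929]
```

Call:
move_arm --moves '[[[0.06, -0.05, 0.006, 0, 0, -0.01, -1], [0.06, -0.05, 0.006, 0, 0, -0.01, -1], [0.06, -0.05, 0.006, 0, 0, -0.01, -1], [0.06, -0.05, 0.006, 0, 0, -0.01, -1], [0.06, -0.05, 0.006, 0, 0, -0.01, -1], [0.06, -0.05, 0.006, 0, 0, -0.01, -1], [0.06, -0.05, 0.006, 0, 0, -0.01, -1], [0.06, -0.05, 0.006, 0, 0, 0, -1]]]'

```text
clock: 0.77
eef_pos: [0.3553, 0.2798, 0.2614]
tool_rot: [0.125, 0.992, -0.004, -0.003]
ft_force: [0.8, 0.3, 0.2]
grip_width: 0.0854
```

Call:
move_arm --moves '[[[0.062, -0.05, 0, 0, 0, -0.01, -1], [0.062, -0.05, 0, 0, 0, -0.01, -1], [0.062, -0.05, 0, 0, 0, -0.01, -1], [0.062, -0.05, 0, 0, 0, -0.01, -1], [0.062, -0.05, 0, 0, 0, 0, -1], [0.062, -0.05, 0, 0, 0, 0, -1], [0.06, -0.048, 0, 0, 0, 0, -1], [0.06, -0.048, 0, 0, 0, 0, -1]]]'

```text
clock: 1.43
eef_pos: [0.6095, 0.068, 0.2592]
tool_rot: [0.137, 0.99, -0.004, -0.005]
ft_force: [0.4, 0.6, 0.6]
grip_width: 0.0853
```

Call:
move_arm --moves '[[[0, 0, 0, 0, 0, 0, -1], [0, 0, 0, 0, 0, 0, -1]]]'

```text
clock: 1.6
eef_pos: [0.6142, 0.0612, 0.2545]
tool_rot: [0.142, 0.99, -0.005, -0.006]
ft_force: [-0.1, 0.7, -0.0]
grip_width: 0.0856
```

```bash
cat > look.py <<'E'
import sys
from workcell import *
from fit import *
from scipy.spatial.transform import Rotation as R
k=sys.argv[1]
th=np.deg2rad(74.4-180);d=np.array([np.cos(th),np.sin(th)]);nrm=np.array([-d[1],d[0]]);o=np.array([.56957,-.00097])
ob=get_obs();M=R.from_quat(ob['tool_rot']).as_matrix();e=ob['eef_pos']
print('clk',ob['clock'],'eef',e,'jaw',np.degrees(np.arctan2(M[1,1],M[0,1])),'toolz',M[:,2].round(4),'F',ob['ft_force'].round(2))
print('station x,y', (e[:2]-o)@d,(e[:2]-o)@nrm)
ims=[]
for n in ("scene","top"):
    c=camera(n);pickle.dump(c,open(f'{n}{k}.pkl','wb'))
    im=c['pixels'][:,:,::-1]
    crop=im[110:260,150:340] if n=='scene' else im[120:290,140:345]
    cv2.imwrite(f'pics/{n}_{k}.png',cv2.resize(crop,None,fx=3.8,fy=3.4,interpolation=cv2.INTER_CUBIC))
E
python3 look.py a
```

```text
clk 1.6 eef [0.61424538 0.06122403 0.25451232] jaw 73.66885967802737 toolz [-0.0144 -0.0087 -0.9999] F [-0.13  0.72 -0.05]
station x,y -0.07191706146389183 0.026304449960761023
```

Call:
move_arm --moves '[[[0.03, -0.009, 0, 0.016, -0.027, 0.024, -1], [0.016, -0.005, 0, 0, 0, 0, -1], [0, 0, 0, 0, 0, 0, -1], [0, 0, 0, 0, 0, 0, -1]]]'

```text
clock: 2.03
eef_pos: [0.6327, 0.0597, 0.2556]
tool_rot: [0.131, 0.991, 0.0, -0.001]
ft_force: [-0.5, 0.5, 0.1]
grip_width: 0.0853
```

```bash
python3 look.py b
```

```text
clk 2.0333 eef [0.63266083 0.05965024 0.25558657] jaw 74.88796015221104 toolz [-2.4e-03  4.0e-04 -1.0e+00] F [-0.46  0.51  0.11]
station x,y -0.07535351694238689 0.044464744158095475
```

View pics/scene_b.png

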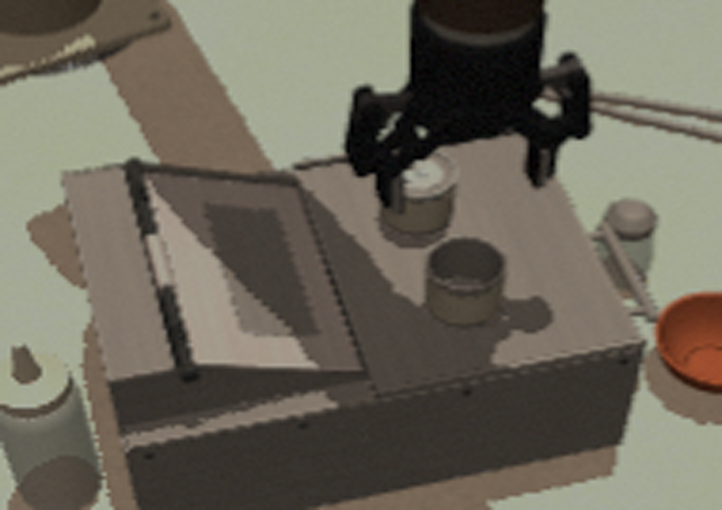

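View pics/top_b.png

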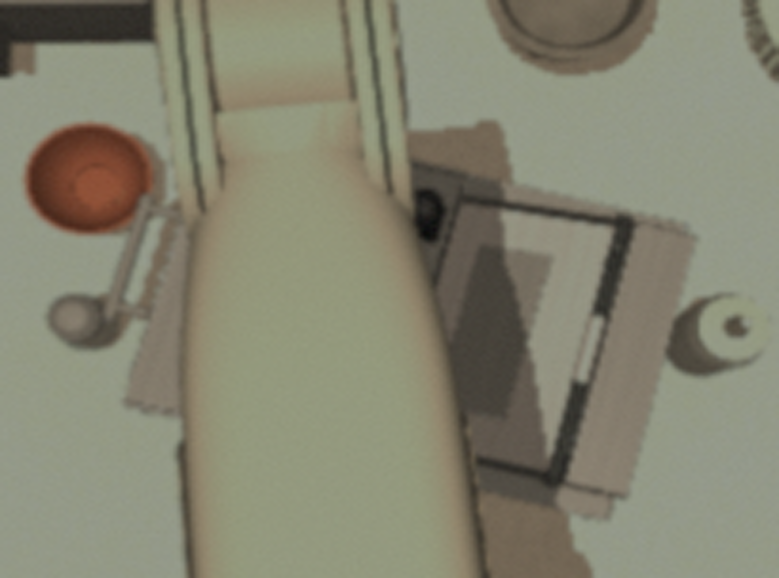

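```bash
python3 - <<'E'
from fit import *
th=np.deg2rad(74.4-180);o=np.array([.56957,-.00097])
for n in ('sceneb','topb'):
    W=cloud(pickle.load(open(n+'.pkl','rb'))).reshape(-1,3);W=W[~np.isnan(W[:,0])]
    S=tost(W,th,o); S[:,0]+=.0754;S[:,1]-=.0445;S[:,2]-=.2556
    S=S[(abs(S[:,0])<.12)&(abs(S[:,1])<.06)&(S[:,2]>-.04)&(S[:,2]<.14)]
    print(n,len(S))
    for z in np.arange(-.02,.12,.005):
        q=S[(S[:,2]>=z)&(S[:,2]<z+.005)]
        if len(q): 
            f=q[q[:,0]>0];r=q[q[:,0]<0]
            g=lambda a:(a[:,0].min().round(3),a[:,0].max().round(3),np.median(a[:,1]).round(3),len(a)) if len(a) else None
            print(z.round(3),g(f),g(r))
E
```

```text
sceneb 1513
0.005 (np.float64(0.041), np.float64(0.049), np.float64(0.011), 3) (np.float64(-0.05), np.float64(-0.044), np.float64(0.001), 8)
0.01 (np.float64(0.041), np.float64(0.052), np.float64(0.009), 11) (np.float64(-0.056), np.float64(-0.044), np.float64(0.006), 8)
0.015 (np.float64(0.042), np.float64(0.055), np.float64(0.006), 10) (np.float64(-0.058), np.float64(-0.044), np.float64(0.006), 14)
0.02 (np.float64(0.042), np.float64(0.055), np.float64(0.007), 10) (np.float64(-0.057), np.float64(-0.044), np.float64(0.006), 12)
0.025 (np.float64(0.042), np.float64(0.055), np.float64(0.007), 14) (np.float64(-0.057), np.float64(-0.044), np.float64(0.006), 13)
0.03 (np.float64(0.042), np.float64(0.055), np.float64(0.009), 12) (np.float64(-0.057), np.float64(-0.044), np.float64(0.005), 13)
0.035 (np.float64(0.041), np.float64(0.055), np.float64(0.008), 10) (np.float64(-0.055), np.float64(-0.044), np.float64(0.007), 12)
0.04 (np.float64(0.042), np.float64(0.055), np.float64(0.011), 5) (np.float64(-0.049), np.float64(-0.044), np.float64(0.008), 8)
0.045 (np.float64(0.045), np.float64(0.055
[... 2018 characters left out ...]
4(0.063), np.float64(0.074), np.float64(-0.002), 6) None
0.065 (np.float64(0.07), np.float64(0.072), np.float64(-0.011), 3) None
0.07 (np.float64(0.063), np.float64(0.072), np.float64(-0.009), 3) None
0.075 (np.float64(0.065), np.float64(0.072), np.float64(-0.003), 6) None
0.08 (np.float64(0.07), np.float64(0.071), np.float64(0.001), 6) None
0.085 (np.float64(0.063), np.float64(0.071), np.float64(-0.011), 4) None
0.09 (np.float64(0.055), np.float64(0.07), np.float64(0.007), 4) None
0.095 (np.float64(0.055), np.float64(0.07), np.float64(-0.004), 8) None
0.1 (np.float64(0.056), np.float64(0.069), np.float64(0.004), 26) None
0.105 (np.float64(0.058), np.float64(0.068), np.float64(0.0), 34) None
```

Call:
move_arm --moves '[[[0.01, -0.003, 0, 0, 0, -0.016, -1], [0.004, -0.001, -0.03, 0, 0, 0, -1], [0, 0, -0.03, 0, 0, 0, -1], [0, 0, -0.03, 0, 0, 0, -1], [0, 0, -0.03, 0, 0, 0, -1], [0, 0, -0.03, 0, 0, 0, -1], [0, 0, -0.02, 0, 0, 0, -1], [0, 0, 0, 0, 0, 0, -1]]]'

```text
clock: 2.8
eef_pos: [0.6391, 0.0613, 0.1725]
tool_rot: [0.134, 0.991, 0.001, 0.003]
ft_force: [-0.0, -0.4, -0.1]
grip_width: 0.0854
```

```bash
python3 look.py c
```

```text
clk 2.8 eef [0.63913162 0.06131262 0.17245825] jaw 74.56806653651194 toolz [ 0.0057  0.0012 -1.    ] F [-0.03 -0.35 -0.09]
station x,y -0.07869478412861641 0.05025012125861908
```

View pics/scene_c.png

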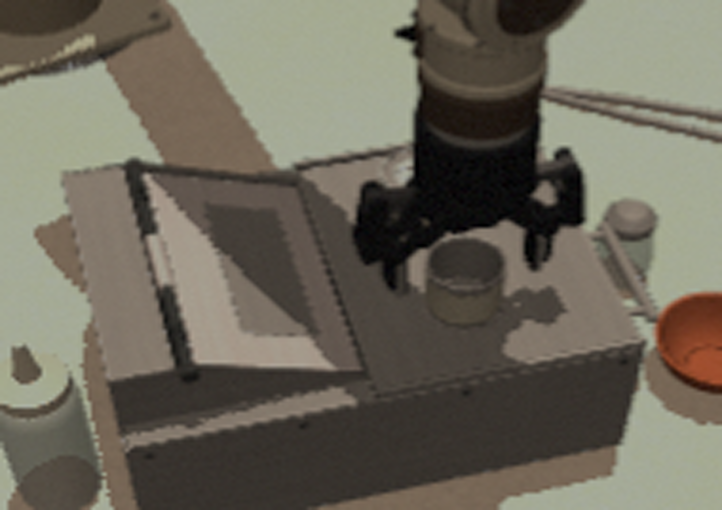

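Call:
move_arm --moves '[[[0, 0, -0.02, 0, 0.01, 0, -1], [0, 0, -0.02, 0, 0, 0, -1], [0, 0, -0.006, 0, 0, 0, -1], [0, 0, 0, 0, 0, 0, -1], [0, 0, 0, 0, 0, 0, -1]]]'

```text
clock: 3.32
eef_pos: [0.6425, 0.0617, 0.1533]
tool_rot: [0.134, 0.991, 0.002, 0.005]
ft_force: [-0.2, -0.5, -0.3]
grip_width: 0.0849
```

```bash
python3 look.py d; python3 - <<'E'
from fit import *
th=np.deg2rad(74.4-180);o=np.array([.56957,-.00097])
W=cloud(pickle.load(open('scened.pkl','rb'))).reshape(-1,3);W=W[~np.isnan(W[:,0])]
S=tost(W,th,o)
for lo,hi in ((-.155,-.108),(-.05,0)):
    q=S[(S[:,0]>lo)&(S[:,0]<hi)&(S[:,1]>.03)&(S[:,1]<.075)&(S[:,2]>.1)&(S[:,2]<.19)]
    print(lo,np.histogram(q[:,2],bins=np.arange(.136,.19,.004)))
q=S[(abs(S[:,1]-.05)<.03)&(S[:,0]>-.11)&(S[:,0]<-.045)&(S[:,2]>.15)&(S[:,2]<.192)];print(np.percentile(q[:,0],[2,50,98]))
E
```

```text
clk 3.3167 eef [0.64248884 0.06165054 0.15325196] jaw 74.5646361735828 toolz [ 0.0098  0.0021 -0.9999] F [-0.22 -0.52 -0.29]
station x,y -0.07992308297572195 0.053392787135793825
-0.155 (array([  6, 143,  48,   0,   0,   1,   3,   9,   8,  10,   5,  11,   7]), array([0.136, 0.14 , 0.144, 0.148, 0.152, 0.156, 0.16 , 0.164, 0.168,
       0.172, 0.176, 0.18 , 0.184, 0.188]))
-0.05 (array([ 13, 168,  52,   0,   0,   1,   3,   5,   6,   9,   8,   9,   6]), array([0.136, 0.14 , 0.144, 0.148, 0.152, 0.156, 0.16 , 0.164, 0.168,
       0.172, 0.176, 0.18 , 0.184, 0.188]))
[-0.10345696 -0.07922961 -0.05427231]
```

View pics/scene_d.png

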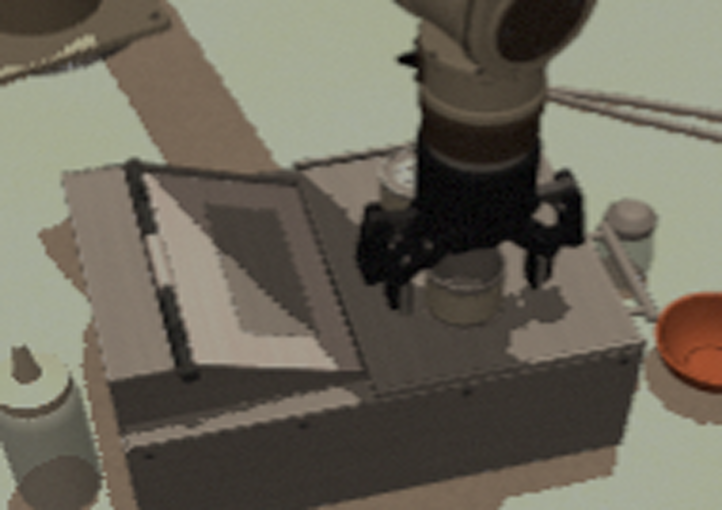

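Call:
move_arm --moves '[[[-0.006, 0.001, -0.012, -0.004, 0.02, 0, -1], [-0.002, 0, -0.006, 0, 0, 0, -1], [0, 0, 0, 0, 0, 0, -1]]]'

```text
clock: 3.67
eef_pos: [0.6389, 0.0622, 0.1449]
tool_rot: [0.134, 0.991, 0.0, 0.0]
ft_force: [0.7, -0.6, -0.7]
grip_width: 0.0859
```

```bash
python3 look.py e
```

```text
clk 3.6667 eef [0.63887904 0.06219417 0.14487785] jaw 74.55549384275047 toolz [ 8.e-04  1.e-04 -1.e+00] F [ 0.68 -0.6  -0.68]
station x,y -0.07947594227884151 0.049769776722446195
```

Call:
move_arm --moves '[[[-0.004, -0.014, 0, 0, 0, 0, -1], [-0.004, -0.014, 0, 0, 0, 0, -1], [-0.004, -0.014, 0, 0, 0, 0, -1], [-0.004, -0.014, 0, 0, 0, 0, -1], [-0.004, -0.014, 0, 0, 0, 0, -1], [-0.004, -0.014, 0, 0, 0, 0, -1]]]'

```text
clock: 4.27
eef_pos: [0.6264, 0.0171, 0.1458]
tool_rot: [0.134, 0.991, 0.0, 0.001]
ft_force: [-1.1, 0.7, 1.1]
grip_width: 0.0856
```

```bash
python3 look.py f
```

```text
clk 4.2667 eef [0.62638334 0.01712771 0.14583747] jaw 74.63463783992744 toolz [ 2.6e-03  4.0e-04 -1.0e+00] F [-1.13  0.69  1.09]
station x,y -0.03270927155431419 0.049853644883957667
```

View pics/scene_f.png

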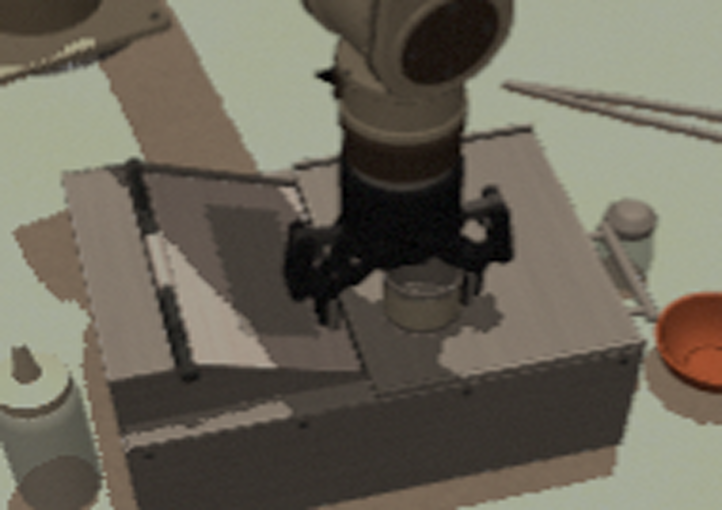

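Call:
move_arm --moves '[[[-0.004, -0.014, 0, 0, 0, 0, -1], [-0.004, -0.014, 0, 0, 0, 0, -1], [-0.004, -0.014, 0, 0, 0, 0, -1], [-0.004, -0.014, 0, 0, 0, 0, -1]]]'

```text
clock: 4.7
eef_pos: [0.6187, -0.0119, 0.1468]
tool_rot: [0.133, 0.991, 0.002, 0.002]
ft_force: [0.8, 2.0, 0.5]
grip_width: 0.0855
```

```bash
python3 look.py g
```

```text
clk 4.7 eef [ 0.6187164  -0.01189317  0.14675888] jaw 74.67548372124274 toolz [ 0.0052  0.0024 -1.    ] F [0.84 1.97 0.54]
station x,y -0.0026956545950795837 0.05027342425748929
```

View pics/scene_g.png

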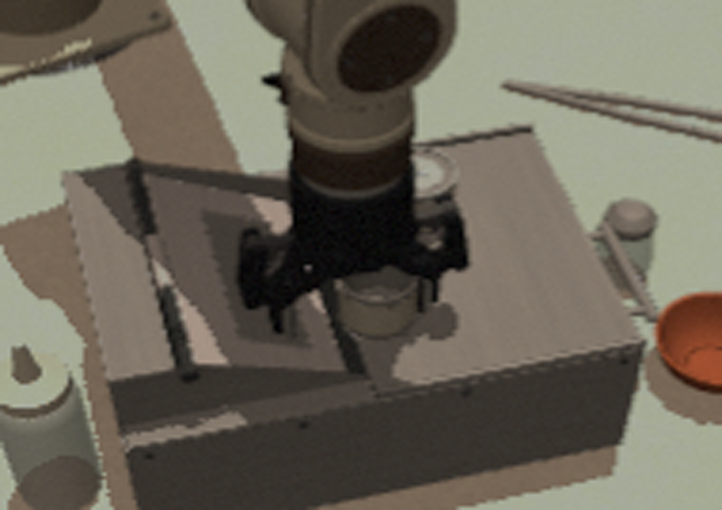

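View pics/top_g.png

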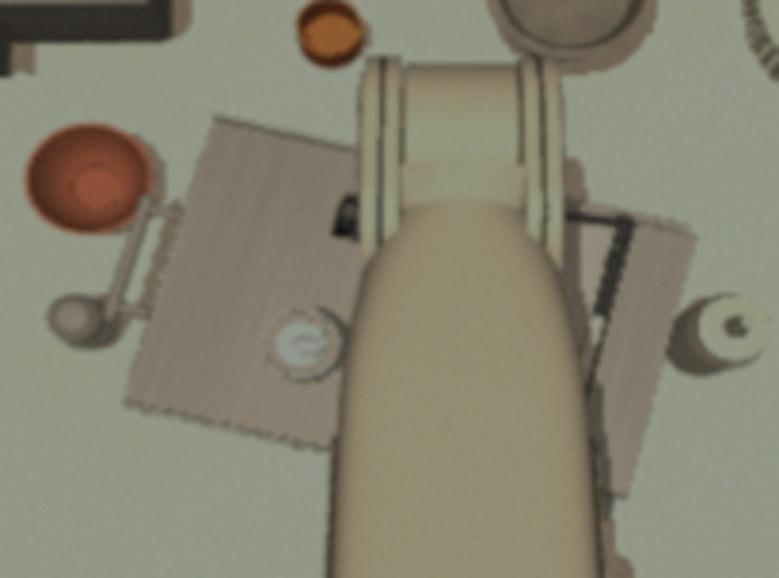

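Call:
move_arm --moves '[[[-0.0028, -0.01, 0, 0, 0, 0, -1], [-0.0028, -0.01, 0, 0, 0, 0, -1], [-0.0028, -0.01, 0, 0, 0, 0, -1], [-0.003, -0.011, 0, 0, 0, 0, -1], [-0.003, -0.011, 0, 0, 0, 0, -1], [-0.003, -0.011, 0, 0, 0, 0, -1]]]'

```text
clock: 5.3
eef_pos: [0.61, -0.0438, 0.1472]
tool_rot: [0.133, 0.991, 0.004, 0.003]
ft_force: [0.7, 3.5, 0.5]
grip_width: 0.0855
```

```bash
python3 look.py i
```

```text
clk 5.3 eef [ 0.61002431 -0.04384887  0.14716342] jaw 74.76933006283016 toolz [ 0.0068  0.0063 -1.    ] F [0.68 3.52 0.45]
station x,y 0.03042035552801408 0.05049504999682057
```

View pics/scene_i.png

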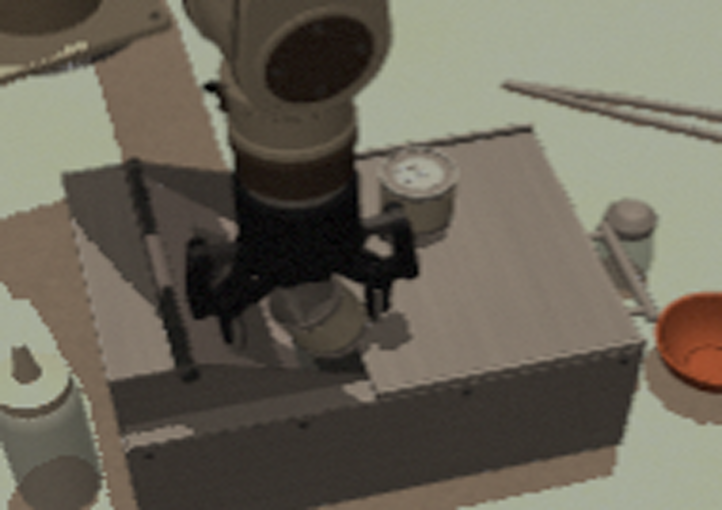

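Call:
move_arm --moves '[[[-0.003, -0.011, 0, 0, 0, 0, -1], [-0.003, -0.011, 0, 0, 0, 0, -1], [-0.001, -0.003, 0, 0, 0, 0, -1], [0, 0, 0, 0, 0, 0, -1]]]'

```text
clock: 5.73
eef_pos: [0.607, -0.0549, 0.1473]
tool_rot: [0.132, 0.991, 0.006, 0.003]
ft_force: [0.2, 3.5, 3.1]
grip_width: 0.0855
```

```bash
python3 look.py j
```

```text
clk 5.7333 eef [ 0.60702562 -0.05488446  0.14733991] jaw 74.8150790102525 toolz [ 0.0085  0.0116 -0.9999] F [0.25 3.47 3.06]
station x,y 0.04185583196594517 0.05057452232747671
```

View pics/scene_j.png

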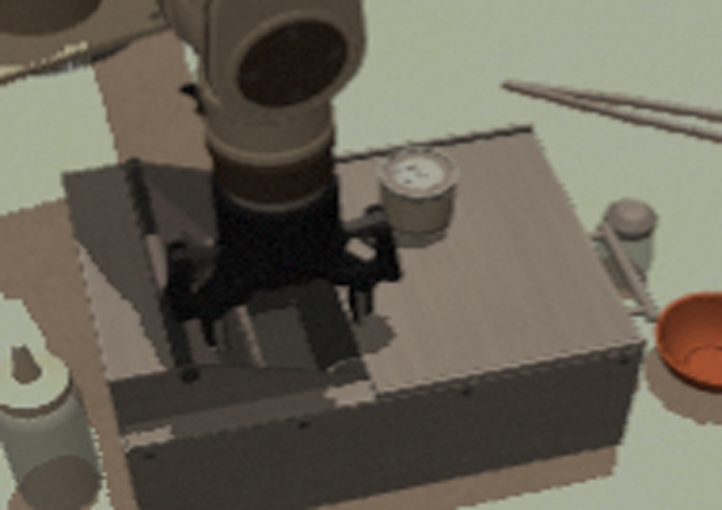

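```bash
python3 - <<'E'
from fit import *
c=pickle.load(open('scenej.pkl','rb'))
im=c['pixels'][170:235,180:270,::-1].astype(float)
im=np.clip(255*(im/255)**.45,0,255).astype(np.uint8)
cv2.imwrite('pics/j_zoom.png',cv2.resize(im,None,fx=8,fy=8,interpolation=cv2.INTER_CUBIC))
W=cloud(c).reshape(-1,3);W=W[~np.isnan(W[:,0])]
S=tost(W,np.deg2rad(74.4-180),np.array([.56957,-.00097]))
q=S[(S[:,0]>-.05)&(S[:,0]<.16)&(abs(S[:,1])<.1)&(S[:,2]<.13)]
print(len(q)); print(np.histogram(q[:,2],bins=np.arange(0,.14,.01)))
E
```

```text
796
(array([  2, 611,   6,   0,   2,   9,  15,   6,  13,  29,  25,  40,  38,
         0]), array([0.  , 0.01, 0.02, 0.03, 0.04, 0.05, 0.06, 0.07, 0.08, 0.09, 0.1 ,
       0.11, 0.12, 0.13, 0.14]))
```

View pics/j_zoom.png

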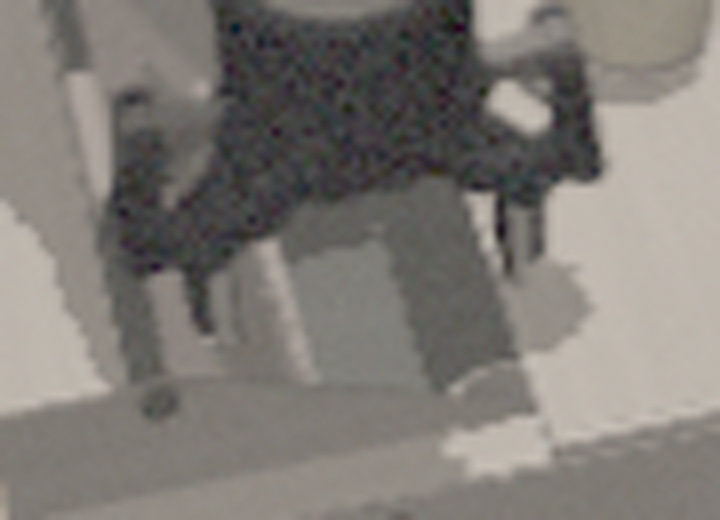

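Call:
move_arm --moves '[[[0.0045, 0.016, 0.001, 0, 0, 0, -1], [0.0045, 0.016, 0, 0, 0, 0, -1], [0.0045, 0.016, 0, 0, 0, 0, -1], [0.0045, 0.016, 0, 0, 0, 0, -1]]]'

```text
clock: 6.17
eef_pos: [0.6165, -0.0243, 0.149]
tool_rot: [0.134, 0.991, 0.002, 0.004]
ft_force: [0.0, -0.9, 1.8]
grip_width: 0.0855
```

```bash
python3 look.py k
```

```text
clk 6.1667 eef [ 0.61647354 -0.0243371   0.14901944] jaw 74.59898676336138 toolz [ 0.0089  0.0038 -1.    ] F [ 0.04 -0.9   1.84]
station x,y 0.009893022579605554 0.051459605455799896
```

View pics/scene_k.png

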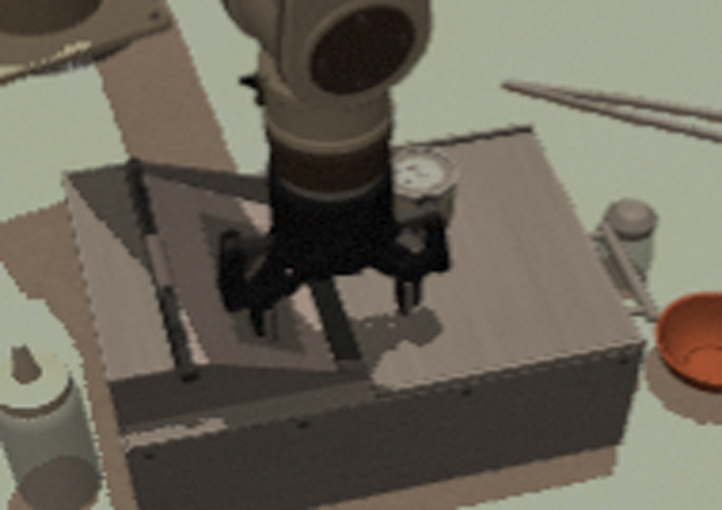

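Tin is inside and the flap is closing behind the finger. I keep retreating, then lift.

Call:
move_arm --moves '[[[0.0045, 0.016, 0.001, 0, 0, 0, -1], [0.0045, 0.016, 0, 0, 0, 0, -1], [0.0045, 0.016, 0, 0, 0, 0, -1], [0.0045, 0.016, 0, 0, 0, 0, -1], [0.0045, 0.016, 0, 0, 0, 0, -1], [0.0045, 0.016, 0.01, 0, 0, 0, -1], [0.003, 0.01, 0.03, 0, 0, 0, -1], [0, 0, 0.04, 0, 0, 0, -1]]]'

```text
clock: 6.93
eef_pos: [0.6283, 0.036, 0.1829]
tool_rot: [0.133, 0.991, 0.001, -0.004]
ft_force: [0.2, -0.7, 0.2]
grip_width: 0.0855
```

Call:
move_arm --moves '[[[0, 0, 0.05, 0, 0, 0, -1], [0, 0, 0.05, 0, 0, 0, -1], [0, 0, 0.05, 0, 0, 0, -1], [-0.04, 0.05, 0.02, 0, 0, 0, -1], [-0.04, 0.05, 0, 0, 0, 0, -1], [-0.05, 0.05, 0, 0, 0, 0, -1], [-0.05, 0.05, 0, 0, 0, 0, -1], [-0.05, 0.05, 0, 0, 0, 0, -1]]]'

```text
clock: 7.6
eef_pos: [0.5156, 0.1656, 0.2761]
tool_rot: [0.137, 0.991, 0.002, 0.001]
ft_force: [0.2, -0.1, 0.9]
grip_width: 0.0854
```

Call:
move_arm --moves '[[[-0.05, 0.05, 0, 0, 0, 0, -1], [-0.05, 0.05, 0, 0, 0, 0, -1], [-0.05, 0.05, 0, 0, 0, 0, -1], [-0.05, 0.05, 0, 0, 0, 0, -1], [-0.02, 0.02, 0, 0, 0, 0, -1], [0, 0, 0, 0, 0, 0, -1], [0, 0, 0, 0, 0, 0, -1], [0, 0, 0, 0, 0, 0, -1]]]'

```text
clock: 8.27
eef_pos: [0.3933, 0.2878, 0.2799]
tool_rot: [0.131, 0.991, 0.004, 0.001]
ft_force: [0.5, 0.1, 0.9]
grip_width: 0.0854
```

```bash
python3 look.py l; python3 - <<'E'
from fit import *
th=np.deg2rad(74.4-180);o=np.array([.56957,-.00097])
for n in ('top','topl'):
    W=cloud(pickle.load(open(n+'.pkl','rb'))).reshape(-1,3);W=W[~np.isnan(W[:,0])];S=tost(W,th,o)
    q=S[(S[:,0]>.02)&(S[:,0]<.1)&(abs(S[:,1])<.08)&(S[:,2]<.2)];print(n,'flap slope',np.degrees(np.arctan(np.polyfit(q[:,0],q[:,2],1)[0])))
    q=S[(abs(S[:,0]+.073)<.05)&(abs(S[:,1]+.045)<.05)&(S[:,2]>.18)&(S[:,2]<.2)];print('sealed',len(q),cv2.minEnclosingCircle(q[:,:2].astype(np.float32)))
E
```

```text
clk 8.2667 eef [0.39329135 0.28780483 0.27987766] jaw 74.9238156536366 toolz [ 0.0034  0.0085 -1.    ] F [0.51 0.06 0.87]
station x,y -0.2307322862353853 -0.24744227493726417
top flap slope 22.341347898472637
sealed 335 ((-0.07281012088060379, -0.045142147690057755), 0.02653750218451023)
topl flap slope 22.328029052239017
sealed 334 ((-0.07275192439556122, -0.04496445879340172), 0.026556992903351784)
```

View pics/top_l.png

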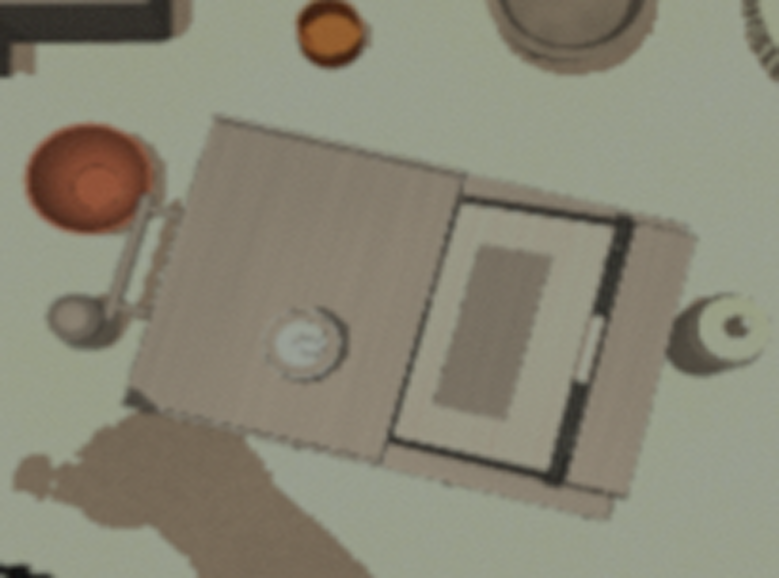

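View pics/scene_l.png

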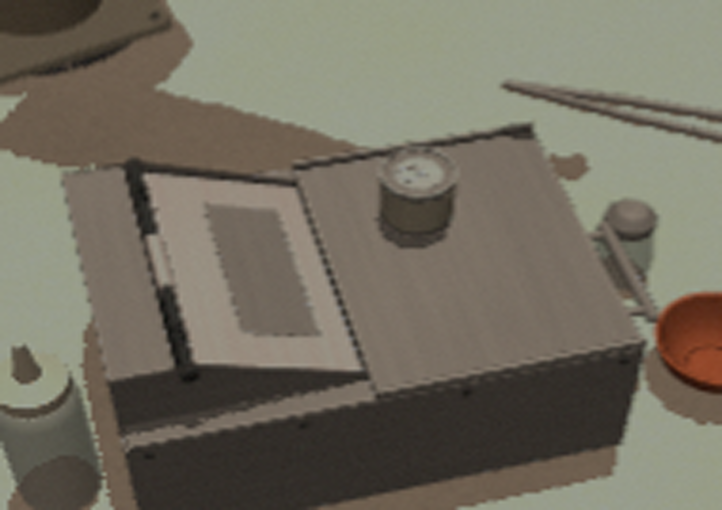

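Call:
move_arm --moves '[[[0, 0, 0, 0, 0, 0, -1], [0, 0, 0, 0, 0, 0, -1], [0, 0, 0, 0, 0, 0, -1], [0, 0, 0, 0, 0, 0, -1], [0, 0, 0, 0, 0, 0, -1], [0, 0, 0, 0, 0, 0, -1], [0, 0, 0, 0, 0, 0, -1], [0, 0, 0, 0, 0, 0, -1]]]'

```text
clock: 9.03
eef_pos: [0.3973, 0.2838, 0.2789]
tool_rot: [0.136, 0.991, 0.004, 0.001]
ft_force: [-0.3, -0.2, -0.3]
grip_width: 0.0857
```

Call:
move_arm --moves '[[[0, 0, 0, 0, 0, 0, -1], [0, 0, 0, 0, 0, 0, -1], [0, 0, 0, 0, 0, 0, -1], [0, 0, 0, 0, 0, 0, -1], [0, 0, 0, 0, 0, 0, -1], [0, 0, 0, 0, 0, 0, -1], [0, 0, 0, 0, 0, 0, -1], [0, 0, 0, 0, 0, 0, -1]]]'

```text
clock: 9.7
eef_pos: [0.397, 0.284, 0.279]
tool_rot: [0.136, 0.991, 0.004, 0.001]
ft_force: [0.6, -0.7, 0.1]
grip_width: 0.0854
```

```bash
python3 -c "
from workcell import *
print(get_obs()['eef_pos']);print(job_done())"
```

```text
[0.39703265 0.28403383 0.27899394]
the job is handed in; nothing more can be done
None
```

I straddled the empty tin with the open jaw in line with the station. The front finger pushed the flap open while the rear finger pushed the tin along the landing, and the tin tipped in and dropped. I then drew the hand back so the flap shut, and handed the job in at 9.7 s of the 35 s allowed.

**Last checks:**
- **Flap:** its slope measures 22.3°, the same as at the start, so it is shut.
- **Sealed tin:** upright and within about 0.2 mm of where it stood.
- **Empty tin:** gone from the landing and nowhere outside. I could not see it at rest in the pan, because it was out of view once it dropped and the closed flap now hides the pan. I left about 3.5 s for it to settle after it dropped.
- **Other things:** the shaker, bowl, bottle and tongs look unmoved in the pictures. The turner was outside the final crops, but the arm never went near it. I measured none of these.
- **Hand:** well clear of everything, touching nothing.

**Possible light contact:** at the deepest push there was about 3 N of upward force. The front knuckle may have touched the hinge rod or hood; this is far below the 40 N limit.

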